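# Prop open the flip-top cup box

## Robot

A 6-joint arm with a two-finger parallel gripper is mounted at the origin on the work surface; the furniture and walls round the work are solid. World frame = base frame: x ahead of the robot, y to its left, z up, the work surface at z = 0. Lengths are in m, angles in degrees, forces in N, time in s.
With the tool pointing down it reaches from about 0.4 to 0.825 m from the base axis. Payload 7 kg.
Tool frame: the origin (TCP) lies on the front face of the gripper's body, between the roots of the fingers; the fingertips stand 66 mm ahead of it and the grasp point (between the pads) lies 47 mm ahead of it; z points along the fingers, y is the line along which they close (so a half turn about z gives the same grasp; the last joint's range is limited). The gripper opens to 88 mm and grips with 3 to 60 N. Pads are 19 mm wide; open, the fingers measure 130 mm over their backs; the gripper's body (78 mm by 193 mm) begins 47 mm behind the grasp point.
Start: joints at [-49.097, 20.546, 0.682, 0, -70.136, -16.507], TCP at [0.279, -0.615, 0.292] pointing down, gripper open.
Joint ranges: [-176.03, 176.03], [-82.01, 121.73], [-58.28, 71.71], [-173.87, 95.51], [-174.79, -0.11], [-173.66, 173.66]. Speed limits (degrees/s): [136.94, 136.94, 172.46, 180, 180, 180].

## Interface

Orientations are given as [roll, pitch, yaw] about the fixed x, y, z axes, in that order (R = Rz(yaw) Ry(pitch) Rx(roll)).
In Python, from plant import ctrl gives the robot as it stands.
- The arm moves only by the tool send_rows, never from a script. Its argument "deltas" is a list of rows, each a list of 2 entries, a list of its own where there are three numbers: the shift along the tool's x, y, z each as a share of 800 mm, from -1 to 1, then the turn about the tool's z as a share of 90 degrees, from -1 to 1. A call has exactly 5 rows; each row is the pose to reach, as a shift and turn from the pose commanded when the call began, along the tool's axes at that moment; what a row does not reach only later rows make up. A row lasts 1/12 s, in which the tool goes at most 41.7 mm and 7.16 degrees, less where a joint would pass 70% of its speed; a pose out of reach is approached as far as the arm can. A call with a number of a shift or a turn outside -1 to 1 is refused whole. A call with a gripper value outside its range is refused whole. "gripper" is the opening, from 0 (shut) to 1 (fully open), set as the call begins (left out, the last holds). The fingers move at their own pace and stop on an object; the grip force is fixed at half the most. Time passes only in rows, so rows that repeat a pose let the fingers close, or fill a call up. It gives the time, the measured TCP pose, the force, the opening and the grip force at its end, in the units of the state.
- ctrl.get_obs(): the state, without advancing time (a new reading comes with each control period).
- ctrl.snapshot(name): name is "scene" or "top"; returns a dict with "color" (400x640x3 uint8, red, green, blue), "vertical_fov" (degrees; the focal length in pixels is half the picture's height over the tangent of half this angle, whatever the lens; pixels are square), "cx", "cy" (the principal point, pixels), "rvec" (rotation vector, rad) and "tvec" (3), from world to camera coordinates, as OpenCV has them. Camera axes: x right, y down, z forward; pixel columns grow to the right and rows downward; lengths in m; the calibration is good to about 2 mm. A picture is of the moment at which its call begins. There is no depth.
- ctrl.close_job(): hands the job in; it is judged then, once.
Trained networks look in a picture, given as the dict that the camera call returned (one of the last four; its "shot" number tells which), for a name from the list of things; names that differ only in an ending like _2 or _b are one class to them, and where a whole thing is asked for, a point or a joint stands for the part that bears it (a point fixed in the world has none). Each returns a list of dicts, best first, with "conf" (0 to 1); they miss things now and then, are a little off and sometimes report something else, mostly with a low value. They report only what shows in the picture. A call takes as long as a camera call. They do not tell look-alikes from the thing itself.
- ctrl.boxes_of(picture, thing): "xy" ([column, row] as shares, 0 to 1, of the picture: columns of its width, rows of its height, amid what is visible of it).
- ctrl.cut_out(picture, thing): "pixels" (400x640 bool, what is visible of it) and "xy" ([column, row] as shares, 0 to 1, of the picture: columns of its width, rows of its height, amid what is visible of it).
The state is a dict: "clock": time; "joint_pos": joint angles; "qvel": joint speeds; "tau": joint torques, N m; "tool_pos": TCP position; "orientation": TCP orientation; "force": force on the tool from outside, world axes, zero at the start; "moment": the same for the moment, N m; "opening": finger opening in m; "gripper_force": force on a finger pad.
Only numpy, scipy, OpenCV 4.12 (cv2) and the standard library are available. Lean on these libraries where they do the work, as an engineer would, in place of code of your own. Each camera call takes 0.05 s, during which the arm holds its last target. There are 200 camera calls.

## Task

Open the grey flip-top box that has a steel folding stay on its side: raise its lid by the bar handle until it stands nearly upright, then press the knee of the stay down past straight, so that the stay is locked and holds the lid up. Leave the other lidded food box shut and where it stands, and let go of everything at the end.

Things in the scene. Friction and masses are not known exactly. Their poses are not given: they have to be found in the camera images.
- box_hinge (a point): Middle of the lid's hinge line, on the far rim of the flip-top box, 80 mm above the table. Axes are the box's own: x from the box front to the hinge (away from the robot at yaw 0), y along the hinge to the left, z up. Box: plain grey, fixed, 160 (x) x 200 (y) x 80 mm high, flat white lid 10 mm thick; it stands left or right. The other food box has no stay and no bar.
- lid_bar (a point): Middle of the lid's steel bar handle: round, 10 mm thick, 90 mm long, parallel to the hinge, 35 mm forward of the lid's front edge and 35 mm above its top, so fingers closing across it (front to back) from above are clear. Shut, it is at (-195, 0, 45) mm in the box_hinge frame; it swings up and back about the hinge line, turning between the fingers. Lifting takes about 2 N.
- flip_lid (a joint): Opening angle of the flip-top lid, rad: 0 shut (as at the start), 1.43 with the stay pulled straight, which is as far as it goes. The hinge is a little stiff: let go above 1.1 the lid just stands by itself, below about 0.95 it falls shut. Raise it to 1.2 to 1.35 before pressing the stay.
- stay_knob (a point): Centre of the steel thumb knob at the stay's knee, beside the box's right (-y) side: cylinder of radius 12 mm, 40 mm long, parallel to the hinge, free from above. In the box_hinge frame (mm): (-147, -133, 47) lid shut; (-111, -133, 35) lid at 1.26 rad; (-92, -133, 6) locked. Lid up, press on its top (not from behind), down and slightly back, to lock it: a few N. Lid low, it jams.
- stay_knee (a joint): Unfolding angle of the stay's knee, rad: 0 folded (lid shut), 2.03 straight, 2.27 past straight against its stop, which is the locked position, where the lid's weight and a light spring keep it. The lid rises a little as the knee straightens. The stay's two links are flat steel bars 55 and 101 mm long.
- caddy_lid (a joint): Lid angle of the other food box, the bystander, rad: 0 shut.
- caddy_middle (a point): Middle of that other lidded food box (134 x 164 x 73 mm, light grey, loose, no stay), half-way up.
Things that resemble listed ones, but are neither listed nor needed, are in the scene too. Leave any turquoise look-alike of the part that bears caddy_lid alone.

How it is judged (in metres and radians):
At the end, for the whole second after the job is handed in: The flip-top lid stands still at more than 1.3 rad, the knee of its stay is past straight (more than 2.13 rad, that is 0.1 beyond straight), and the other lidded food box is shut (under 0.15 rad) and within 30 mm of where it stood (value of joint flip_lid above 1.3 rad and value of joint stay_knee above 2.13 rad and not (velocity of joint flip_lid above 0.1 rad/s or velocity of joint flip_lid below -0.1 rad/s) and value of joint caddy_lid below 0.15 rad and distance of caddy_middle from where it was at the start of the episode below 0.03 m); the robot touches nothing.
It fails at once if the other food box's lid is opened (value of joint caddy_lid above 0.3 rad).
It also fails if it takes over 50 s, if anything falls off the work surface, if the arm or the gripper's body presses on something with over 40 N, if the wrist force passes 120 N, or if a joint passes its speed limit or range.

## Working session

There is one attempt and no reset: what is moved stays moved. The work goes in short steps, Python scripts to look and compute and a tool call to move; the robot and the scene stay as the last step left them, time stands still between calls to the robot, and variables do not carry over. Pictures are saved under pics/ and viewed, at most 10 in all, crops included, and the job is handed in when it is done.

Besides the shell and the picture viewer there is one more tool, called after ">>>" as name([rows], argument=value, ...), one row to a line, values as JSON. send_rows: Moves the arm, as the interface text tells. Shift numbers are shares of 800 mm and turn numbers shares of 90 degrees, none past 1 either way. Its arguments: {"type":"object","properties":{"deltas":{"type":"array","items":{"type":"array"}},"gripper":{"type":"number"}},"required":["deltas"]}

```bash
mkdir -p pics
cat > h.py <<'E'
import numpy as np,cv2
from plant import ctrl
def cam(s):
    f=s["color"].shape[0]/2/np.tan(np.radians(s["vertical_fov"]/2))
    K=np.array([[f,0,s["cx"]],[0,f,s["cy"]],[0,0,1.]])
    R=cv2.Rodrigues(np.array(s["rvec"],float))[0]; t=np.array(s["tvec"],float).ravel()
    return K,R,t
def ray(s,px):
    K,R,t=cam(s); d=R.T@np.linalg.solve(K,[px[0],px[1],1]); return -R.T@t,d
def onz(s,px,z):
    o,d=ray(s,px); return o+d*(z-o[2])/d[2]
def proj(s,P):
    K,R,t=cam(s); p=K@(R@np.asarray(P,float)+t); return p[:2]/p[2]
def tri(rs):
    A=0;b=0
    for o,d in rs:
        d=d/np.linalg.norm(d);M=np.eye(3)-np.outer(d,d);A=A+M;b=b+M@o
    return np.linalg.solve(A,b)
def save(s,n,crop=None,k=1):
    im=s["color"][:,:,::-1]
    if crop: x0,y0,x1,y1=crop; im=im[y0:y1,x0:x1]
    cv2.imwrite("pics/"+n,cv2.resize(im,None,fx=k,fy=k,interpolation=cv2.INTER_CUBIC))
E
python3 - <<'E'
from h import *
for n in("scene","top"):
    s=ctrl.snapshot(n); save(s,n+"1.png")
    print(n,-cam(s)[1].T@cam(s)[2])
    for t in("box_hinge","lid_bar","flip_lid","stay_knob","caddy_middle","caddy_lid"):
        print(t,[(np.round(np.array(d["xy"])*[640,400],1).tolist(),round(d["conf"],2)) for d in ctrl.boxes_of(s,t)][:4])
E
```

```text
scene [-0.22633031  0.86750974  0.92389896]
box_hinge [([322.9, 217.1], 0.91)]
lid_bar [([325.7, 207.6], 0.81)]
flip_lid []
stay_knob [([356.2, 179.9], 0.75)]
caddy_middle [([236.5, 259.7], 0.9), ([295.8, 297.7], 0.64)]
caddy_lid [([300.5, 295.9], 0.72), ([235.6, 253.7], 0.65)]
top [ 0.39872988 -0.0704443   1.1800986 ]
box_hinge [([360.7, 206.4], 0.7)]
lid_bar [([356.4, 203.6], 0.66)]
flip_lid [([360.8, 202.2], 0.65)]
stay_knob [([356.7, 204.6], 0.37)]
caddy_middle [([235.2, 265.3], 0.75), ([241.6, 182.0], 0.74), ([243.0, 181.4], 0.69)]
caddy_lid [([241.8, 180.8], 0.78), ([234.2, 265.1], 0.55)]
```

View pics/scene1.png

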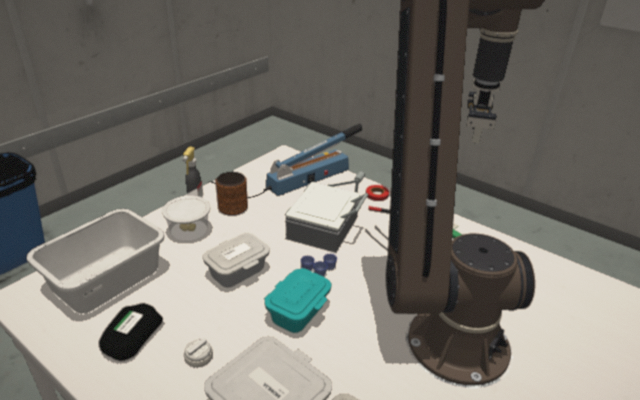

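View pics/top1.png

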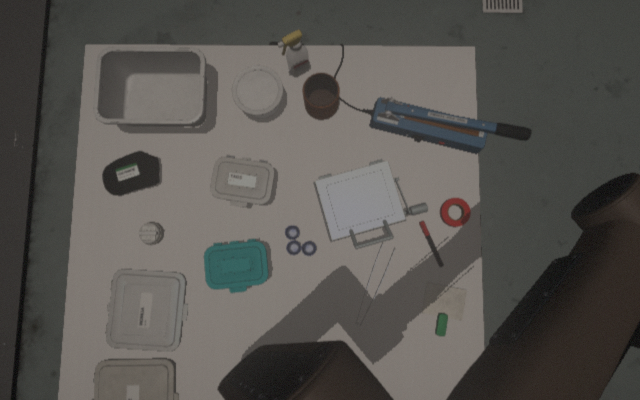

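Top view: the grey flip-top box has its white lid at (361,200), its bar at (372,236) and its knob at (419,208). Caddy candidates are the light-grey box (243,181), the turquoise look-alike (237,265), and the larger containers at left. Only the box at (361,200) has a stay and bar, so I'll enlarge it to confirm.

Run:
```python
from h import *
s=ctrl.snapshot("top"); save(s,"top2.png",(305,150,440,255),5.9)
import pickle; pickle.dump(s,open("top.pkl","wb"))
m=ctrl.cut_out(s,"lid_bar")
for d in m: 
  ys,xs=np.nonzero(d["pixels"]); print(d["conf"],xs.min(),xs.max(),ys.min(),ys.max(),len(xs))
s=ctrl.snapshot("scene"); save(s,"scene2.png",(280,165,390,255),7)
pickle.dump(s,open("scene.pkl","wb"))
```

```text
0.76 315 404 161 248 5002
```

View pics/top2.png

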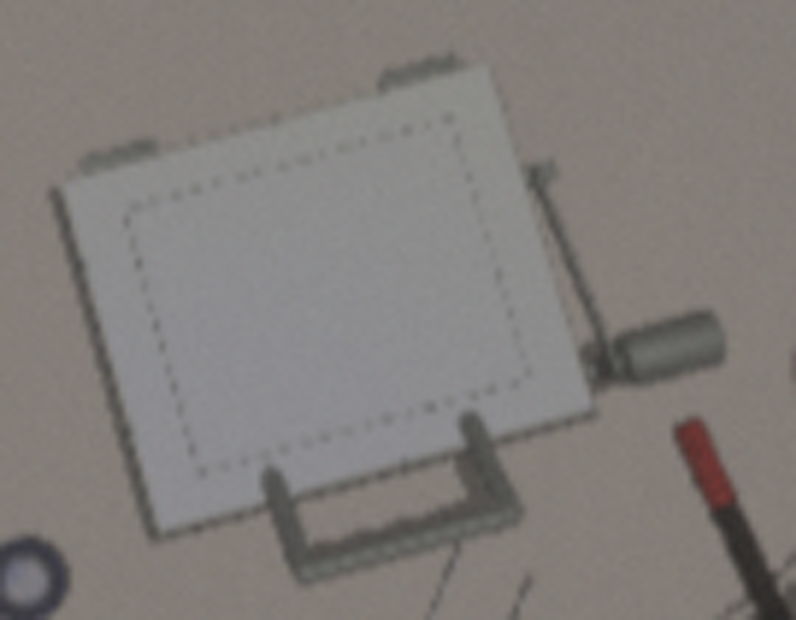

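View pics/scene2.png

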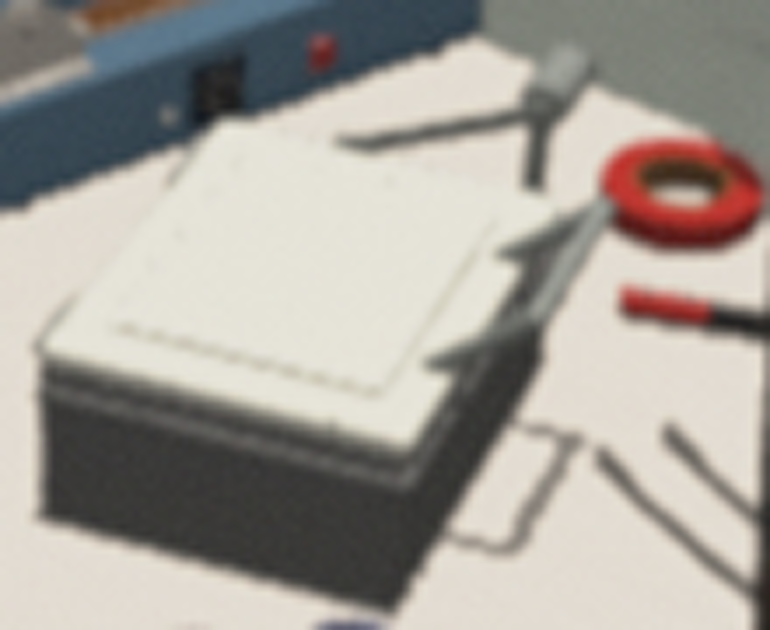

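Run:
```python
from h import *
import pickle
from scipy.optimize import least_squares
t=pickle.load(open("top.pkl","rb"));s=pickle.load(open("scene.pkl","rb"))
T=lambda p:np.array([305,150])+np.array(p)/5.9-.5+.5/5.9
S=lambda p:np.array([280,165])+np.array(p)/7-.5+.5/7
obs=[(t,T((155,535)),(-160,100,10)),(t,T((595,408)),(-160,-100,10)),(t,T((488,67)),(0,-100,10)),(t,T((58,186)),(0,100,10)),
(t,T((303,569)),(-195,45,45)),(t,T((519,508)),(-195,-45,45)),(t,T((673,346)),(-147,-133,47)),
(s,S((42,352)),(0,100,10)),(s,S((408,450)),(-160,100,10)),(s,S((560,85)),(-147,-133,47)),(s,S((570,265)),(-195,0,45))]
def P(v,q):
    c,a=np.cos(v[2]),np.sin(v[2]);q=np.array(q)/1000
    return np.array([v[0]+c*q[0]-a*q[1],v[1]+a*q[0]+c*q[1],.08+q[2]])
f=lambda v:np.concatenate([proj(k,P(v,q))-p for k,p,q in obs])
r=least_squares(f,[.55,-.15,.3],loss="soft_l1")
v=r.x;print(v,np.degrees(v[2]));print(f(v).reshape(-1,2).round(1))
for q in[(-195,0,45),(-147,-133,47),(-111,-133,35),(-92,-133,6)]:print(q,P(v,q).round(4))
np.save("pose.npy",v)
print(ctrl.get_obs())
```

```text
[ 0.59834355 -0.13145141  0.29184257] 16.72134758793673
[[-0.1 -0.8]
 [-0.1 -0.9]
 [-0.2 -1.7]
 [-0.8 -0.8]
 [ 0.3  0.7]
 [-1.6  0.9]
 [ 0.6 -0.1]
 [ 0.3  0. ]
 [ 0.5 -0.5]
 [ 0.8  0.4]
 [ 1.2  0.2]]
(-195, 0, 45) [ 0.4116 -0.1876  0.125 ]
(-147, -133, 47) [ 0.4958 -0.3011  0.127 ]
(-111, -133, 35) [ 0.5303 -0.2908  0.115 ]
(-92, -133, 6) [ 0.5485 -0.2853  0.086 ]
{'clock': 0.85, 'joint_pos': array([-4.90979809e+01,  2.05452243e+01,  6.82162951e-01, -2.08956197e-03,
       -7.01349361e+01, -1.65063071e+01]), 'qvel': array([-0.01698818, -0.08817973,  0.01729739,  0.13404799,  0.11449939,
        0.05119253]), 'tau': array([-7.44742636e-06, -5.82325387e+01,  2.93299502e+01,  7.00234652e+00,
        1.26404103e-02, -2.75318592e-05]), 'tool_pos': array([ 0.27877732, -0.61471849,  0.29216905]), 'orientation': array([-1.79998638e+02,  2.45320070e-03, -1.55604998e+02]), 'force': array([-0.56319983, -0.05824066,  0.32192752]), 'moment': array([-0.02343854, -0.00227553, -0.002854  ]), 'gripper_force': 0.0, 'opening': 0.08736313058990715}
```

```bash
cat >> h.py <<'E'
from scipy.spatial.transform import Rotation as Ro
v=np.load("pose.npy")
def box(q):
    c,a=np.cos(v[2]),np.sin(v[2]);q=np.array(q)/1000
    return np.array([v[0]+c*q[0]-a*q[1],v[1]+a*q[0]+c*q[1],.08+q[2]])
YAW=-73.28
def row(P,yaw=YAW,o=None,q=None):
    """share row to bring TCP to world P, from pose o,q (default measured)"""
    ob=ctrl.get_obs(); o=ob["tool_pos"] if o is None else o; q=ob["orientation"] if q is None else q
    R=Ro.from_euler("xyz",q,degrees=True).as_matrix()
    return (R.T@(np.array(P)-o)/.8).round(4).tolist(), round(-((yaw-q[2]+180)%360-180)/90,4)
E
python3 -c "
from h import *
print(row(box((-195,0,45+47+75))))"
```

```text
([-0.3717, 0.4177, 0.0565], np.float64(-0.9147))
```

>>> send_rows([
  [[-0.033, 0.037, 0.005], -0.079],
  [[-0.066, 0.074, 0.01], -0.158],
  [[-0.1, 0.112, 0.015], -0.237],
  [[-0.133, 0.149, 0.02], -0.316],
  [[-0.166, 0.186, 0.025], -0.395],
], gripper=0.7)

```text
clock: 1.27
tool_pos: [0.3383, -0.4227, 0.272]
orientation: [-180.0, -0.0, -119.7]
force: [0.8, 0.2, 0.7]
opening: 0.0629
gripper_force: 0.0
```

```bash
python3 -c "
from h import *
print(row(box((-195,0,45+47+75))))"
```

```text
([-0.3007, 0.0663, 0.0313], np.float64(-0.5161))
```

>>> send_rows([
  [[-0.045, 0.01, 0.005], -0.078],
  [[-0.09, 0.02, 0.01], -0.156],
  [[-0.14, 0.03, 0.015], -0.234],
  [[-0.185, 0.04, 0.02], -0.312],
  [[-0.23, 0.05, 0.025], -0.39],
])

```text
clock: 1.68
tool_pos: [0.396, -0.2433, 0.2524]
orientation: [-179.9, -0.0, -84.6]
force: [0.9, -0.6, 0.4]
opening: 0.0613
gripper_force: 0.0
```

```bash
python3 -c "
from h import *
print(row(box((-195,0,45+47+75))))"
```

```text
([-0.0676, -0.0259, 0.0068], np.float64(-0.1258))
```

>>> send_rows([
  [[-0.034, -0.013, 0.003], -0.063],
  [[-0.0676, -0.026, 0.007], -0.126],
  [[-0.0676, -0.026, 0.007], -0.126],
  [[-0.0676, -0.026, 0.007], -0.126],
  [[-0.0676, -0.026, 0.007], -0.126],
])

```text
clock: 2.1
tool_pos: [0.4118, -0.1894, 0.2468]
orientation: [-180.0, -0.0, -73.6]
force: [-0.2, -0.9, -0.8]
opening: 0.0617
gripper_force: 0.0
```

```bash
python3 -c "
from h import *
print(row(box((-195,0,45+47))))
for n in ('top','scene'):
  s=ctrl.snapshot(n);print(proj(s,box((-195,0,45))))
  if n=='scene': save(s,'hover.png',(270,110,430,230),5)"
```

```text
([-0.0023, -0.0003, 0.0935], np.float64(-0.0039))
[373.61866385 241.62678854]
[362.24184722 202.67033533]
```

View pics/hover.png

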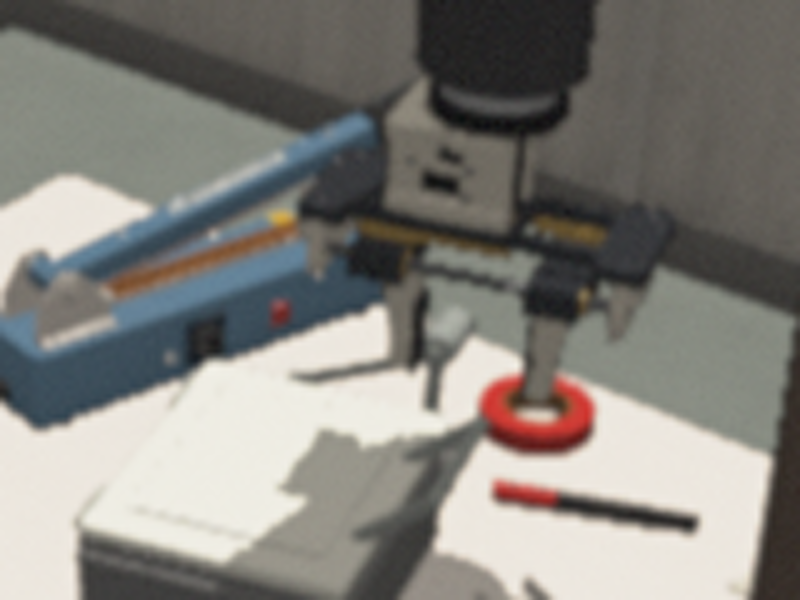

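The gripper is centred above the bar, with the fingers at about (405,330) and (540,370) in the crop and the bar at about (460,460) below them. Descending and gripping.

>>> send_rows([
  [[-0.002, 0, 0.03], -0.004],
  [[-0.002, 0, 0.06], -0.004],
  [[-0.002, 0, 0.085], -0.004],
  [[-0.002, 0, 0.094], -0.004],
  [[-0.002, 0, 0.094], -0.004],
])

```text
clock: 2.62
tool_pos: [0.4101, -0.1886, 0.1699]
orientation: [179.8, 0.1, -73.4]
force: [0.2, 0.1, -0.2]
opening: 0.061
gripper_force: 0.0
```

>>> send_rows([
  [[0, 0, 0], 0],
  [[0, 0, 0], 0],
  [[0, 0, 0], 0],
  [[0, 0, 0], 0],
  [[0, 0, 0], 0],
], gripper=0)

```text
clock: 3.03
tool_pos: [0.4116, -0.1878, 0.1721]
orientation: [-179.9, -0.0, -73.3]
force: [0.1, 0.6, -0.2]
opening: 0.0338
gripper_force: 0.0
```

>>> send_rows([
  [[0, 0, 0], 0],
  [[0, 0, 0], 0],
  [[0, 0, 0], 0],
  [[0, 0, 0], 0],
  [[0, 0, 0], 0],
])

```text
clock: 3.45
tool_pos: [0.4137, -0.1872, 0.1719]
orientation: [-179.7, -0.0, -73.2]
force: [6.0, 5.4, -1.9]
opening: 0.0087
gripper_force: 30.0
```

```bash
python3 -c "
from h import *
ob=ctrl.get_obs();print(ob['tool_pos'],ob['force'],box((-195,0,92)))
s=ctrl.snapshot('top');print(proj(s,box((-195,0,45))));
R=Ro.from_euler('xyz',ob['orientation'],degrees=True).as_matrix()
print('box dir in tool',R.T@(box((1000,0,0))-box((0,0,0))))
for a in np.linspace(0,1.28,26):
  c,n=np.cos(a),np.sin(a); x,z=-195,45
  d=[x*c+z*n-x,0,-x*n+z*c-z]
  print(round(a,2),(R.T@(box(d)-box((0,0,0)))/.8).round(4))
"
```

```text
[ 0.41366568 -0.1871877   0.17194161] [ 6.02770949  5.40999772 -1.8813513 ] [ 0.41158905 -0.1875563   0.172     ]
[373.61866385 241.62678854]
box dir in tool [ 8.37920147e-04 -9.99987191e-01  4.99151258e-03]
0.0 [0. 0. 0.]
0.05 [ 0.     -0.0033 -0.0124]
0.1 [ 0.     -0.0071 -0.0246]
0.15 [ 0.     -0.0117 -0.0366]
0.2 [ 0.0001 -0.0168 -0.0483]
0.26 [ 0.0001 -0.0225 -0.0598]
0.31 [ 0.0001 -0.0288 -0.0709]
0.36 [ 0.0001 -0.0356 -0.0818]
0.41 [ 0.0001 -0.043  -0.0922]
0.46 [ 1.000e-04 -5.090e-02 -1.023e-01]
0.51 [ 1.000e-04 -5.940e-02 -1.119e-01]
0.56 [ 0.0002 -0.0683 -0.1211]
0.61 [ 0.0002 -0.0777 -0.1298]
0.67 [ 0.0002 -0.0875 -0.1381]
0.72 [ 0.0002 -0.0977 -0.1458]
0.77 [ 0.0002 -0.1083 -0.153 ]
0.82 [ 0.0002 -0.1192 -0.1596]
0.87 [ 0.0002 -0.1305 -0.1657]
0.92 [ 0.0003 -0.1421 -0.1712]
0.97 [ 0.0003 -0.1539 -0.1761]
1.02 [ 0.0003 -0.166  -0.1804]
1.08 [ 0.0003 -0.1782 -0.184 ]
1.13 [ 0.0003 -0.1907 -0.1871]
1.18 [ 0.0003 -0.2033 -0.1894]
1.23 [ 0.0003 -0.216  -0.1912]
1.28 [ 0.0003 -0.2287 -0.1923]
```

>>> send_rows([
  [[0, -0.006, -0.0124], 0],
  [[0, -0.01, -0.0246], 0],
  [[0, -0.0147, -0.0366], 0],
  [[0, -0.0198, -0.0483], 0],
  [[0, -0.0255, -0.0598], 0],
])

```text
clock: 3.92
tool_pos: [0.4306, -0.1821, 0.2196]
orientation: [179.9, -0.0, -73.3]
force: [0.5, -3.5, -2.6]
opening: 0.009
gripper_force: 30.0
```

>>> send_rows([
  [[0, -0.0063, -0.0111], 0],
  [[0, -0.0131, -0.022], 0],
  [[0, -0.0205, -0.0324], 0],
  [[0, -0.0284, -0.0425], 0],
  [[0, -0.0369, -0.0521], 0],
])

```text
clock: 4.33
tool_pos: [0.4579, -0.174, 0.2617]
orientation: [179.8, -0.0, -73.3]
force: [-6.0, -6.5, 3.8]
opening: 0.0093
gripper_force: 30.0
```

```bash
python3 -c "
from h import *
ob=ctrl.get_obs();print(ob['tool_pos'],ob['orientation'],ob['force'],ob['opening'],ob['gripper_force'])
s=ctrl.snapshot('scene');save(s,'lift.png',(260,90,440,240),4)"
```

```text
[ 0.45785224 -0.17404685  0.26170465] [ 1.79781918e+02 -8.16376419e-03 -7.32649408e+01] [-6.00777298 -6.54040021  3.75037209] 0.009252957537819673 29.998090267181396
```

View pics/lift.png

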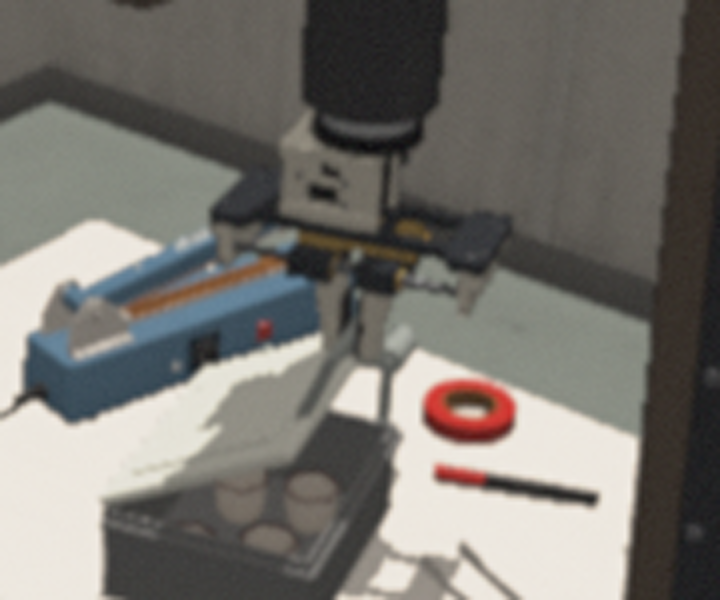

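The lid is rising cleanly with the bar between the fingers, at about (345,330) in the crop. Continuing the arc.

>>> send_rows([
  [[0, -0.007, -0.0092], 0],
  [[0, -0.0163, -0.0179], 0],
  [[0, -0.0261, -0.0262], 0],
  [[0, -0.0363, -0.0339], 0],
  [[0, -0.0469, -0.0411], 0],
])

```text
clock: 4.8
tool_pos: [0.4943, -0.1634, 0.2953]
orientation: [179.9, -0.1, -73.3]
force: [-6.4, -4.3, 6.4]
opening: 0.0091
gripper_force: 30.0
```

>>> send_rows([
  [[0, -0.0109, -0.0066], 0],
  [[0, -0.0222, -0.0127], 0],
  [[0, -0.0338, -0.0182], 0],
  [[0, -0.0456, -0.0231], 0],
  [[0, -0.0577, -0.0274], 0],
])

```text
clock: 5.22
tool_pos: [0.5397, -0.1499, 0.3175]
orientation: [-180.0, -0.1, -73.3]
force: [-1.4, -5.1, 3.3]
opening: 0.0089
gripper_force: 30.0
```

>>> send_rows([
  [[0, -0.0122, -0.0036], 0],
  [[0, -0.0247, -0.0067], 0],
  [[0, -0.0373, -0.009], 0],
  [[0, -0.05, -0.0108], 0],
  [[0, -0.0627, -0.0119], 0],
])

```text
clock: 5.63
tool_pos: [0.5881, -0.1355, 0.3266]
orientation: [-180.0, -0.1, -73.3]
force: [0.0, -6.1, 1.8]
opening: 0.009
gripper_force: 30.0
```

>>> send_rows([
  [[0, 0, 0], 0],
  [[0, 0, 0], 0],
  [[0, 0, 0], 0],
  [[0, 0, 0], 0],
  [[0, 0, 0], 0],
])

```text
clock: 6.05
tool_pos: [0.5877, -0.1357, 0.3265]
orientation: [-179.9, -0.1, -73.3]
force: [1.8, -6.3, 1.6]
opening: 0.009
gripper_force: 30.0
```

```bash
python3 -c "
from h import *
ob=ctrl.get_obs();p=ob['tool_pos']
c,a=np.cos(v[2]),np.sin(v[2]);d=p[:2]-v[:2];x=(c*d[0]+a*d[1])*1000;y=(-a*d[0]+c*d[1])*1000;z=(p[2]-.047-.08)*1000
print(x,y,z,np.hypot(x,z),'angle',np.arctan2(45,-195)-np.arctan2(z,x),ob['force'],ob['opening'])"
```

```text
-11.38159036140725 -0.9658636441687569 199.45302832348256 199.77750400523783 angle 1.28699528341709 [ 1.76058921 -6.28447299  1.63781306] 0.009006075078091272
```

>>> send_rows([
  [[0, 0, 0], 0],
  [[0, 0, 0], 0],
  [[0, 0, 0], 0],
  [[0, 0, 0], 0],
  [[0, 0, 0], 0],
], gripper=0.6)

```text
clock: 6.47
tool_pos: [0.5872, -0.1346, 0.3251]
orientation: [180.0, 0.0, -73.2]
force: [-0.9, 0.8, 0.2]
opening: 0.0366
gripper_force: 0.0
```

>>> send_rows([
  [[0, 0, -0.01], 0],
  [[0, 0, -0.03], 0],
  [[0, 0, -0.06], 0],
  [[0, 0, -0.08], 0],
  [[0, 0, -0.08], 0],
])

```text
clock: 6.88
tool_pos: [0.5884, -0.1352, 0.394]
orientation: [-179.7, -0.2, -73.2]
force: [-0.2, -0.6, 1.4]
opening: 0.0527
gripper_force: 0.0
```

```bash
python3 -c "
from h import *
s=ctrl.snapshot('top');save(s,'up_top.png',(300,140,440,260),5)
s2=ctrl.snapshot('scene');save(s2,'up_scene.png',(270,60,430,240),3.3)
for k in (s,s2):
  print([proj(k,box(q)).round(1).tolist() for q in[(-109,-133,34),(-109,-113,34),(-109,-153,34)]], [(np.array(d['xy'])*[640,400],d['conf']) for d in ctrl.boxes_of(k,'stay_knob')])
print(row(box((-109,-146,200))))
import cv2
a=cv2.imread('pics/up_top.png');b=cv2.imread('pics/up_scene.png');a=cv2.resize(a[:,:],None,fx=.5,fy=.5);
"
```

```text
[[413.6, 194.3], [406.0, 196.5], [421.1, 192.1]] [(array([409.984, 197.32 ]), 0.83)]
[[348.5, 178.1], [346.4, 181.1], [350.5, 175.2]] [(array([340.672, 177.92 ]), 0.52)]
([0.1827, 0.1214, 0.1358], np.float64(0.0003))
```

View pics/up_scene.png

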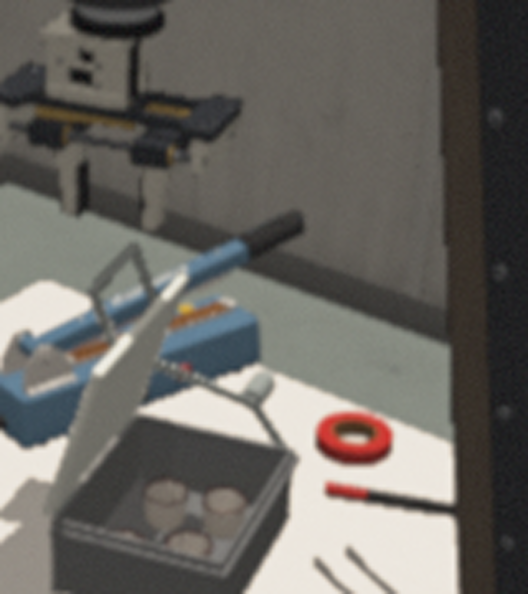

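The picture shows the lid standing by itself (edge at about (120,370) in the crop) and the knob at crop (258,388), which matches my prediction. Moving above the knob with the fingers shut.

>>> send_rows([
  [[0.04, 0.025, 0], 0],
  [[0.08, 0.05, 0], 0],
  [[0.12, 0.075, 0], 0],
  [[0.16, 0.1, 0], 0],
  [[0.183, 0.121, 0], 0],
], gripper=0)

```text
clock: 7.5
tool_pos: [0.5358, -0.3054, 0.3878]
orientation: [179.9, 0.1, -73.3]
force: [0.4, 0.8, 0.4]
opening: 0.0248
gripper_force: 0.0
```

>>> send_rows([
  [[0, 0, 0.03], 0],
  [[0, 0, 0.07], 0],
  [[0, 0, 0.11], 0],
  [[0, 0, 0.136], 0],
  [[0, 0, 0.136], 0],
])

```text
clock: 7.92
tool_pos: [0.5341, -0.302, 0.2743]
orientation: [179.5, 0.4, -73.3]
force: [-0.7, -0.2, -1.1]
opening: 0.0005
gripper_force: 0.0
```

```bash
python3 -c "
from h import *
print(ctrl.get_obs()['force'],ctrl.get_obs()['opening'],row(box((-109,-146,66+46+12))),row(box((-109,-146,66+46))))
s=ctrl.snapshot('top');save(s,'press_top.png',(300,140,440,260),5)
"
```

```text
[-0.72426861 -0.15348543 -1.07221826] 0.0005321246515974138 ([0.002, -0.0027, 0.0878], np.float64(-0.0004)) ([0.0021, -0.0028, 0.1028], np.float64(-0.0004))
```

View pics/press_top.png

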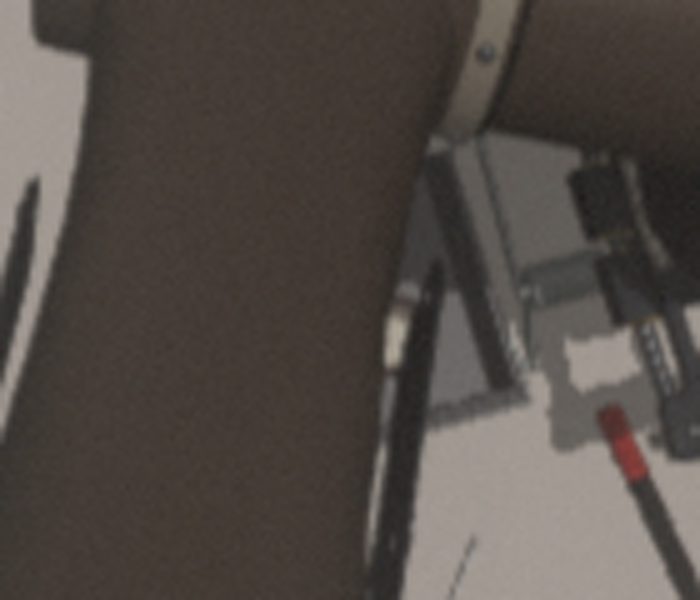

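The top view is mostly blocked by the arm. The hand is beside the box on the knob side, at about (620,260) in the crop. Descending in steps and watching the force.

>>> send_rows([
  [[0.002, -0.003, 0.03], 0],
  [[0.002, -0.003, 0.06], 0],
  [[0.002, -0.003, 0.085], 0],
  [[0.002, -0.003, 0.092], 0],
  [[0.002, -0.003, 0.092], 0],
])

```text
clock: 8.38
tool_pos: [0.5395, -0.3038, 0.2066]
orientation: [179.9, 0.0, -73.2]
force: [0.8, 0.3, 0.3]
opening: 0.0006
gripper_force: 0.0
```

>>> send_rows([
  [[0, 0, 0.004], 0],
  [[0, 0, 0.008], 0],
  [[0, -0.002, 0.012], 0],
  [[0, -0.005, 0.016], 0],
  [[0, -0.007, 0.02], 0],
])

```text
clock: 8.8
tool_pos: [0.5454, -0.3022, 0.1912]
orientation: [-179.9, -0.0, -73.2]
force: [1.4, 0.3, 3.2]
opening: 0.0003
gripper_force: 1.7
```

>>> send_rows([
  [[0, -0.002, 0.004], 0],
  [[0, -0.003, 0.008], 0],
  [[0, -0.005, 0.012], 0],
  [[0, -0.006, 0.016], 0],
  [[0, -0.007, 0.02], 0],
])

```text
clock: 9.22
tool_pos: [0.5529, -0.3006, 0.1763]
orientation: [-179.7, -0.2, -73.2]
force: [0.3, -0.2, 0.1]
opening: 0.0003
gripper_force: 0.0
```

>>> send_rows([
  [[0, -0.001, 0.004], 0],
  [[0, -0.002, 0.008], 0],
  [[0, -0.003, 0.01], 0],
  [[0, -0.004, 0.012], 0],
  [[0, -0.005, 0.014], 0],
])

```text
clock: 9.63
tool_pos: [0.5536, -0.2995, 0.1633]
orientation: [179.9, 0.0, -73.3]
force: [-3.5, 0.9, 5.8]
opening: 0.0004
gripper_force: 3.0
```

```bash
python3 -c "
from h import *
p=ctrl.get_obs()['tool_pos'];c,a=np.cos(v[2]),np.sin(v[2]);d=p[:2]-v[:2]
print((c*d[0]+a*d[1])*1000,(-a*d[0]+c*d[1])*1000,'tip z',(p[2]-.146)*1000,ctrl.get_obs()['force'])
s=ctrl.snapshot('scene');save(s,'press.png',(270,80,430,240),3.7)"
```

```text
-91.2534016714869 -148.0676126544693 tip z 17.267270643601755 [-3.51655471  0.94625505  5.79973775]
```

View pics/press.png

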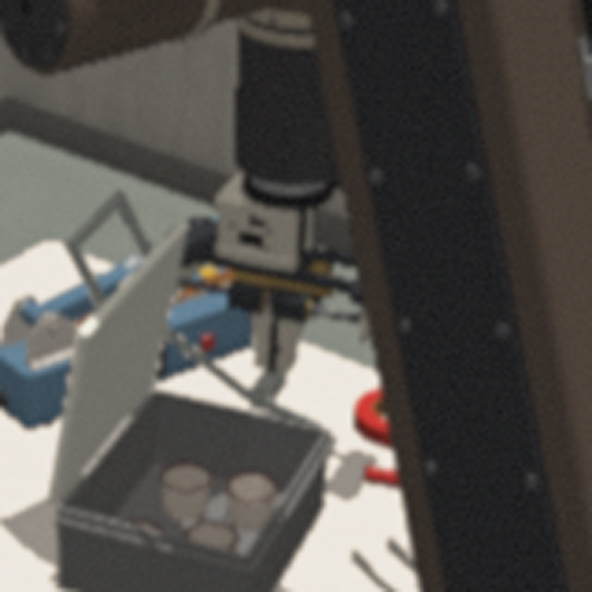

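The stay now looks straight or past it, with the knob under the fingers at about (268,385) in the crop and the tip at z ≈ 17 mm, where locked should be 18. I'll press slightly more to confirm the stop, then lift off.

>>> send_rows([
  [[0, 0, 0.002], 0],
  [[0, 0, 0.004], 0],
  [[0, 0, 0.005], 0],
  [[0, 0, 0.005], 0],
  [[0, 0, 0.005], 0],
])

```text
clock: 10.1
tool_pos: [0.554, -0.2995, 0.1618]
orientation: [-180.0, -0.1, -73.2]
force: [-5.8, 4.0, 15.9]
opening: 0.0003
gripper_force: 7.9
```

>>> send_rows([
  [[0, 0, -0.01], 0],
  [[0, 0, -0.03], 0],
  [[0, 0, -0.07], 0],
  [[0, 0, -0.11], 0],
  [[0, 0, -0.15], 0],
])

```text
clock: 10.52
tool_pos: [0.5538, -0.2994, 0.2808]
orientation: [180.0, 0.0, -73.3]
force: [0.7, -0.3, 0.8]
opening: 0.0006
gripper_force: 0.0
```

>>> send_rows([
  [[0.04, 0, 0], 0],
  [[0.08, 0, 0], 0],
  [[0.12, 0, 0], 0],
  [[0.16, 0, 0], 0],
  [[0.2, 0, 0], 0],
])

```text
clock: 10.93
tool_pos: [0.6005, -0.454, 0.2798]
orientation: [-180.0, -0.0, -73.2]
force: [0.8, 0.2, 0.4]
opening: 0.0003
gripper_force: 0.0
```

```bash
python3 -c "
from h import *
s2=ctrl.snapshot('top')
s=ctrl.snapshot('scene');save(s,'end.png',(270,80,430,240),3.7)
for k in(s,s2):
  print('knob locked exp',proj(k,box((-92,-133,6))),[(np.array(d['xy'])*[640,400],d['conf']) for d in ctrl.boxes_of(k,'stay_knob')])
  print([(np.array(d['xy'])*[640,400]).round(1).tolist() for d in ctrl.boxes_of(k,'caddy_lid')])
for a in(1.3,1.43,1.45):print(a,proj(s,box((-195*np.cos(a)+45*np.sin(a),0,195*np.sin(a)+45*np.cos(a)))), proj(s,box((-92,-133,6)))
)
"
```

```text
knob locked exp [342.8110574  184.59155373] [(array([337.024, 185.32 ]), 0.68), (array([237.696, 258.12 ]), 0.27)]
[[300.5, 296.6], [237.8, 254.0]]
knob locked exp [409.38131341 189.37169582] []
[[243.0, 182.3], [235.9, 253.3]]
1.3 [303.37129827 141.55663841] [342.8110574  184.59155373]
1.43 [294.89868704 139.97468975] [342.8110574  184.59155373]
1.45 [293.6078515  139.82964373] [342.8110574  184.59155373]
```

View pics/end.png

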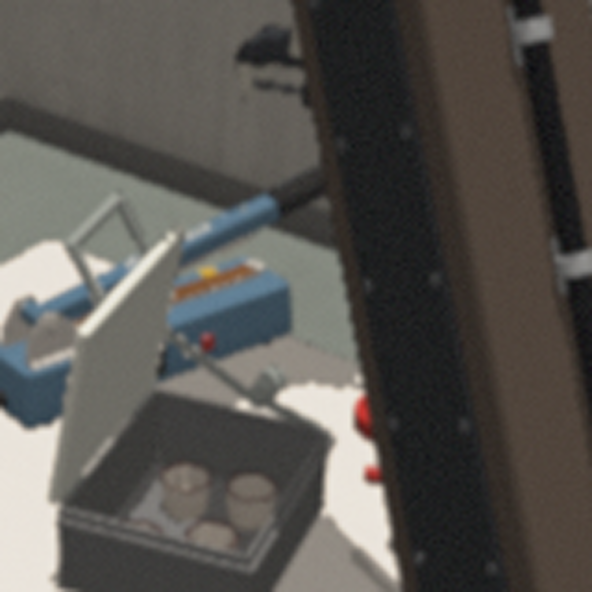

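The knob sits at (342.4,184), where the locked position projects to (342.8,184.6). The bar is at (295.7,139.5), which puts the lid at about 1.42 rad, and the hand is clear. Handing in.

```bash
python3 -c "
from plant import ctrl
print(ctrl.close_job())"
```

```text
the job is handed in; nothing more can be done
None
```

The grey box's lid stands at about 1.42 rad with its stay pressed past straight to the locked position; the other food box was never touched, the gripper is clear of everything, and the job is handed in (no verdict came back).

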